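Find the transport catch of a specimen stage by feel and lock it

ROBOT

A 7-joint arm with a two-finger parallel gripper is mounted at the origin on the work surface. World frame = base frame: x ahead of the robot, y to its left, z up, the work surface at z = 0. Lengths are in mm, angles in rad, forces in N, time in s.
With the tool pointing down it reaches from about 400 to 875 mm from the base axis. Payload 4.4 kg.
Tool frame: the origin (TCP) lies at the very end of the fingers, on their centre line; the grasp point (between the pads) lies 19 mm behind it (ctrl.grasp_offset is the distance from the TCP to the grasp point, in mm); z points along the fingers, y is the line along which they close (so a half turn about z gives the same grasp; the last joint's range is limited). The gripper opens to 85 mm and grips with 20 to 120 N. Pads are 22 mm wide; open, the fingers measure 114 mm over their backs; the gripper's body (76 mm by 85 mm) begins 54 mm behind the grasp point. The pads swing forward as they close: fully open they stand 13 mm farther back than shut.
Start: joints at [-1.414, 0.628, 0.038, 1.517, -0.027, 0.996, -0.02], TCP at [143.599, 633.954, 231.313] pointing down, gripper open.
Joint ranges: [-3.06, 3.06], [-0.37, 2.12], [-1.25, 1.32], [0.18, 2.47], [-1.1, 4.24], [0.23, 1.98], [-2.94, 2.94]. Speed limits (rad/s): [2.57, 2.57, 3.14, 3.14, 3.14, 3.14, 3.14].

INTERFACE

Orientations are given as [roll, pitch, yaw] about the fixed x, y, z axes, in that order (R = Rz(yaw) Ry(pitch) Rx(roll)).
In Python, from cell import status, cams, ctrl gives the robot as it stands.
- The arm moves only by the tool move_arm, never from a script. Its argument "plan" is a list of rows, each a list of 3 entries, a list of its own where there are three numbers: the shift along the world's x, y, z in mm, then the turn, a rotation vector about the world's x, y, z in degrees, then the opening, from 0 (shut) to 1 (fully open). In form: [[[x, y, z], [wx, wy, wz], gripper], ...]. A call has 1 to 10 rows; each row shifts and turns the commanded pose from where the row before left it; what a row does not reach is not made up. A row lasts 1/8 s, in which the tool goes at most 62.5 mm and 10.7 degrees, less where a joint would pass 70% of its speed; a pose out of reach is approached as far as the arm can. A call with a gripper value outside its range is refused whole. The fingers move at their own pace and stop on an object; the grip force is fixed at half the most. Time passes only in rows, so rows that do not move let the fingers close. It gives the time, the measured TCP pose, the force, the opening and the grip force at its end, in the units of the state.
- status.read_state(): the state, without advancing time (a new reading comes with each control period).
- cams.get_image(name): name is "side" or "top"; returns the picture (384x512x3 uint8, blue, green, red); there is no depth.
- cams.camera_params(name): a dict with "K" (3x3 intrinsics, pixels), "pose" (4x4, takes a point from camera to world coordinates). Camera axes: x right, y down, z forward; pixel columns grow to the right and rows downward; lengths in mm; the calibration is good to about 2 mm. A picture is of the moment at which its call begins. camera_params takes no time and is no camera call.
- ctrl.finish_job(): hands the job in; it is judged then, once.
The state is a dict: "clock": time; "qpos": joint angles; "qd": joint speeds; "tau": joint torques, N m; "eef_pos": TCP position; "tool_rot": TCP orientation; "force": force on the tool from outside, world axes, zero at the start; "torque": the same for the moment, N m; "width": finger opening in mm; "gripper_force": force on a finger pad.
Only numpy, scipy, OpenCV 4.12 (cv2) and the standard library are available. Lean on these libraries where they do the work, as an engineer would, in place of code of your own. Each camera call takes 0.05 s, during which the arm holds its last target. There are 200 camera calls.

TASK

The microscope stage has to be locked for transport: its carriage has one hidden catch somewhere along the rail where it drags and clicks in, and the lock lever only goes down there. Slide the carriage through its full travel, first right up to the plain end block, then right up to the end block with the round knob, feeling for the place where it catches; then bring it back to that place and press the lock lever fully down, and let go. Leave the slide box, the bottle and the glass dish where they are.

Things in the scene. Friction and masses are not known exactly. Their poses are not given: they have to be found in the camera images.
- stage: Fixed white linear stage, base plate 110 x 300 x 14 mm, origin at the centre of its underside. The rail runs along its y axis (z up). A white end block 100 x 30 mm, 48 mm high, stands at each end: plain at -y; at +y a black round knob (34 mm across, not used) sticks 32 mm out past the block. Only the carriage and what it carries are higher than 48 mm.
- carriage (a joint): Position (m) of the aluminium carriage (75 mm across the rail, 84 mm along it, top 54 mm above the bench) along the stage's +y: 0 hard against its stop at the plain end block, 0.15 hard against its stop at the knob end; 0.075 is the middle of the rail. About 1.2 N of drag. The hidden catch lies somewhere between 0.03 and 0.12, different each time.
- carriage_top (a point): Centre of the carriage's top face. The unseen catch: coming from either side the resistance rises sharply to about 9 N some 13 mm before the catch centre, then eases; in the middle a spring ball clicks in and holds the carriage to within 1 mm; leaving resists as much again, until 13 mm past the centre. Released within about 4 mm of the centre the carriage is drawn in.
- grip (a point): Centre of the carriage's upright black grip, a square post 18 x 18 mm and 38 mm high (its top 92 mm above the bench), 8 mm to the stage's +x side of the carriage centre. Axes as the stage's. The carriage is moved by it.
- lock_lever (a joint): Angle (rad) of the steel lock lever on the carriage's -x side: 0 raised 40 degrees above level (start), 0.7 fully down and level. Stays where it is left (about 1 N at the pad). Away from the catch centre (more than about 3 mm) it is stopped at about 0.15; at the catch it goes all the way down.
- lever_pad (a point): Centre of the upper face of the lever's end pad (20 x 22 x 7 mm), 47 mm from the hinge. The hinge runs along the rail, 27 mm to the stage's -x side of the carriage centre, 60 mm above the bench. Raised, the pad is about 93 mm above the bench and 61 mm to the -x side of the carriage centre; fully down 63.5 mm above the bench and 74 mm to the -x side.
- slide_box_mid (a point): Bystander: centre of a loose closed black slide box, 85 x 170 x 34 mm, lying behind the stage.
- reagent_mid (a point): Bystander: centre of a loose amber reagent bottle, 36 mm across, 75 mm high, behind the stage.
- dish_center (a point): Bystander: centre of a loose closed glass dish, 90 mm across, 18 mm high, beyond the plain end of the stage.

How it is judged:
By the outcome, as a careful person would: the job done as asked, in the order asked, and still so for the second after the job is handed in, with the robot touching nothing.
It also fails if it takes over 58 s, if anything falls off the work surface, if the arm or the gripper's body presses on something with over 40 N, if the wrist force passes 120 N, or if a joint passes its speed limit or range.

## Working session

There is one attempt and no reset: what is moved stays moved. The work goes in short steps, Python scripts to look and compute and a tool call to move; the robot and the scene stay as the last step left them, time stands still between calls to the robot, and variables do not carry over. Pictures are saved under pics/ and viewed, at most 10 in all, crops included, and the job is handed in when it is done.

Besides the shell and the picture viewer there is one more tool, called as name(argument=value, ...) on one line, values as JSON. move_arm: Moves the arm, as the interface text tells. Its arguments: {"type":"object","properties":{"plan":{"type":"array","items":{"type":"array"}}},"required":["plan"]}

```bash
mkdir -p pics; python3 - <<'E'
from cell import status,cams,ctrl
import cv2,numpy as np
for n in("side","top"):
    cv2.imwrite(f"pics/{n}0.png",cams.get_image(n)); p=cams.camera_params(n); print(n,np.round(p["K"],1).tolist(),np.round(p["pose"],3).tolist())
s=status.read_state();print(s)
E
```

```text
side [[441.5, 0.0, 251.1], [0.0, 441.5, 192.2], [0.0, 0.0, 1.0]] [[0.822, -0.404, 0.402, 226.758], [-0.57, -0.577, 0.585, -565.636], [-0.005, -0.71, -0.704, 741.401], [0.0, 0.0, 0.0, 1.0]]
top [[471.1, 0.0, 259.1], [0.0, 471.1, 190.2], [0.0, 0.0, 1.0]] [[-0.02, -0.985, 0.172, 400.71], [-1.0, 0.022, 0.007, -13.907], [-0.01, -0.171, -0.985, 1200.219], [0.0, 0.0, 0.0, 1.0]]
{'clock': 0.1, 'qpos': array([-1.41377805,  0.62922614,  0.03848605,  1.51822954, -0.02698839,
        0.99627042, -0.02001394]), 'qd': array([-0.00017108, -0.00209076,  0.0015565 , -0.00119093,  0.00012588,
        0.00042858,  0.00018894]), 'tau': array([ 2.71005898e-03, -5.64537549e+01,  1.23049144e+00, -1.93976051e+01,
        1.13100014e-02,  5.35033643e-03,  3.69007395e-06]), 'eef_pos': array([143.51613735, 633.41989326, 230.51190651]), 'tool_rot': array([-3.13997889e+00,  4.75538474e-05,  2.91873425e+00]), 'force': array([-0.45476167, -0.49481771, -0.67252729]), 'torque': array([ 0.04828124, -0.05588648, -0.01068505]), 'gripper_force': 0.0, 'width': 85.28798413856612}
```

View pics/side0.png

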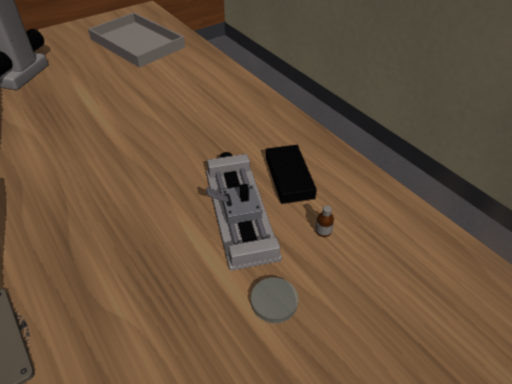

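View pics/top0.png

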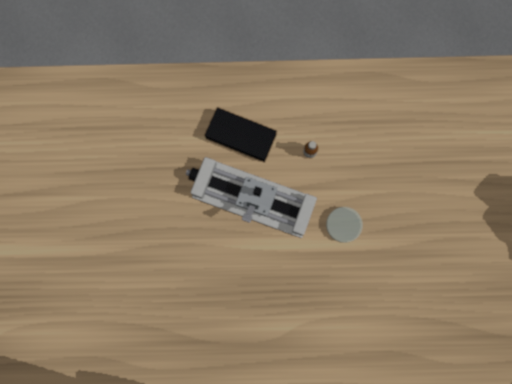

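The side view shows the knob at (226,156), the plain end at (253,247) and the grip at (244,192). The top view shows the knob at (194,174), the plain block at (304,212) and the grip at (257,191). I'll enlarge both around the stage.

```bash
python3 - <<'E'
import cv2,numpy as np
a=cv2.imread("pics/side0.png")[145:275,190:290];b=cv2.imread("pics/top0.png")[150:245,180:325]
a=cv2.resize(a,(390,507),interpolation=cv2.INTER_CUBIC);b=cv2.resize(b,None,fx=2.8,fy=2.8,interpolation=cv2.INTER_CUBIC)
c=np.zeros((507,390+b.shape[1],3),np.uint8);c[:,:390]=a;c[:b.shape[0],390:]=b
cv2.imwrite("pics/crop0.png",c);print(c.shape)
E
```

```text
(507, 796, 3)
```

View pics/crop0.png

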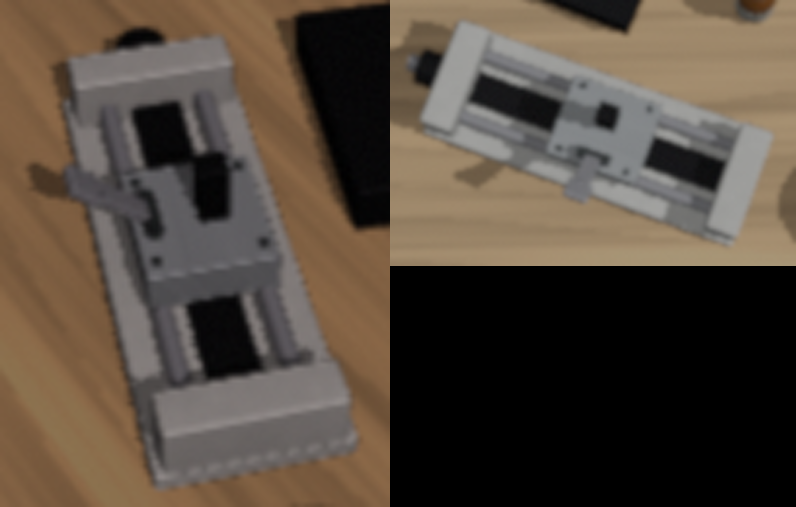

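The crops show these points:

| Point | Side crop | Top crop |
|---|---|---|
| Grip top | (210,159) | (608,113) |
| Knob block top | (153,64) | (457,79) |
| Plain block top | (251,399) | (739,183) |
| Lever pad | (82,183) | (579,187) |

Next I triangulate them.

```bash
cat > h.py <<'E'
from cell import status,cams,ctrl
import numpy as np
def ray(n,u,v):
    p=cams.camera_params(n);P=np.array(p["pose"]);d=P[:3,:3]@np.linalg.inv(p["K"])@[u,v,1];return P[:3,3],d/np.linalg.norm(d)
def tri(a,b):
    (o1,d1),(o2,d2)=ray("side",*a),ray("top",*b)
    t=np.linalg.lstsq(np.c_[d1,-d2],o2-o1,rcond=None)[0];x,y=o1+t[0]*d1,o2+t[1]*d2
    return (x+y)/2,np.linalg.norm(x-y)
def plane(n,p,z):
    o,d=ray(n,*p);return o+d*(z-o[2])/d[2]
def proj(n,X):
    p=cams.camera_params(n);P=np.array(p["pose"]);c=np.array(p["K"])@(P[:3,:3].T@(np.array(X)-P[:3,3]));return c[:2]/c[2]
E
python3 - <<'E'
from h import *
S=lambda x,y:(190+x/3.9,145+y/3.9)
T=lambda x,y:(180+(x-390)/2.8,150+y/2.8)
for n,a,b,z in[("grip",(210,159),(608,113),92),("knobblk",(153,64),(457,79),48),("plain",(251,399),(739,183),48),("pad",(82,183),(579,187),93)]:
    q,g=tri(S(*a),T(*b));print(n,q.round(1),round(g,1),plane("side",S(*a),z).round(1),plane("top",T(*b),z).round(1))
k=plane("top",T(457,79),48);p=plane("top",T(739,183),48);d=k-p;print(np.linalg.norm(d),np.degrees(np.arctan2(d[1],d[0])))
k=plane("side",S(153,64),48);p=plane("side",S(251,399),48);d=k-p;print(np.linalg.norm(d),np.degrees(np.arctan2(d[1],d[0])))
E
```

```text
grip [593.3  -3.7  95.2] 1.0 [595.6  -1.   92. ] [593.4  -3.4  92. ]
knobblk [637.8 130.3  45.6] 5.5 [639.  127.2  48. ] [634.7 131.   48. ]
plain [ 538.4 -117.9   45.3] 4.2 [ 539.2 -120.3   48. ] [ 536.2 -116.7   48. ]
pad [529.7  22.6  92.2] 1.6 [528.5  22.1  93. ] [530.4  22.3  93. ]
266.643686263125 68.30524283208388
266.81822969983915 68.0294263096492
```

Stage +y points at about 68° in world. The carriage is near 0.070, and the lever pad and grip sit where they should in the stage frame. I'll move above the grip with the fingers closing along the rail, clear of the lever.

move_arm(plan=[[[15,-21,0],[0,0,0],1],[[28,-40,0],[0,0,-3],1],[[28,-40,0],[0,0,-3],1],[[28,-40,0],[0,0,-3],1],[[28,-40,0],[0,0,0],1],[[28,-40,0],[0,0,0],1],[[28,-40,0],[0,0,0],1],[[28,-40,0],[0,0,0],1],[[28,-40,0],[0,0,0],1]])

```text
clock: 1.23
eef_pos: [383.2, 291.5, 231.2]
tool_rot: [-3.141, -0.0, 2.762]
force: [0.1, 0.4, -0.4]
width: 85.7
gripper_force: 0.0
```

move_arm(plan=[[[28,-40,0],[0,0,0],1],[[28,-40,0],[0,0,0],1],[[28,-40,0],[0,0,0],1],[[28,-40,0],[0,0,0],1],[[28,-40,0],[0,0,0],1],[[28,-40,0],[0,0,0],1],[[28,-40,0],[0,0,0],1],[[15,-16,0],[0,0,0],1],[[0,0,0],[0,0,0],1],[[0,0,0],[0,0,0],1]])

```text
clock: 2.48
eef_pos: [592.6, -1.7, 230.9]
tool_rot: [3.141, -0.002, 2.763]
force: [1.0, 0.5, -0.1]
width: 85.4
gripper_force: 0.0
```

move_arm(plan=[[[1.4,-1.8,-30],[0,0,0],1],[[0,0,-40],[0,0,0],1],[[0,0,-40],[0,0,0],1],[[0,0,-30],[0,0,0],1],[[0,0,-19],[0,0,0],1],[[0,0,-10],[0,0,0],1],[[0,0,0],[0,0,0],1],[[0,0,0],[0,0,0],1]])

```text
clock: 3.48
eef_pos: [595.8, -4.8, 63.4]
tool_rot: [3.141, 0.002, 2.762]
force: [-0.4, 0.5, 0.2]
width: 85.2
gripper_force: 0.0
```

```bash
python3 - <<'E'
from h import *
import cv2
a=cams.get_image("side")[125:275,180:300];b=cams.get_image("top")[140:245,180:325]
a=cv2.resize(a,(400,500),interpolation=cv2.INTER_CUBIC);b=cv2.resize(b,None,fx=2.7,fy=2.7,interpolation=cv2.INTER_CUBIC)
c=np.zeros((500,400+b.shape[1],3),np.uint8);c[:,:400]=a;c[:b.shape[0],400:]=b
cv2.imwrite("pics/crop1.png",c);print(c.shape)
E
```

```text
(500, 792, 3)
```

View pics/crop1.png

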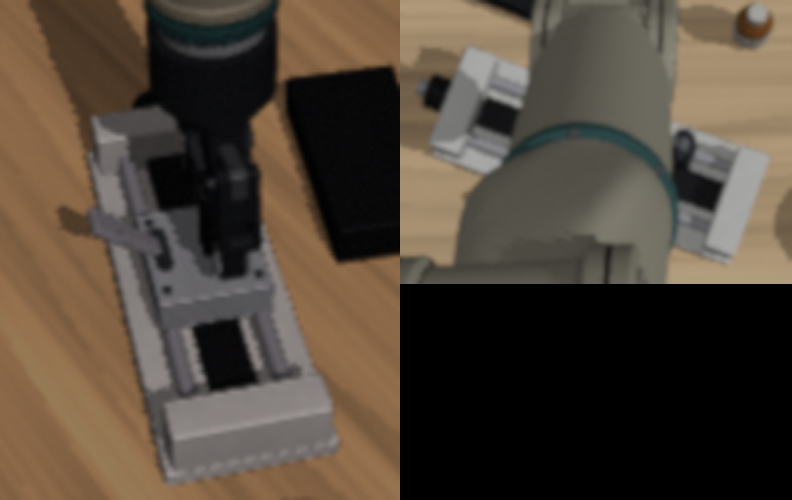

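The side crop shows the near finger at (235,240) in front of the grip and the far finger behind it at (200,190). The lever pad at (95,215) is clear. Closing now.

move_arm(plan=[[[0,0,0],[0,0,0],0],[[0,0,0],[0,0,0],0],[[0,0,0],[0,0,0],0],[[0,0,0],[0,0,0],0],[[0,0,0],[0,0,0],0],[[0,0,0],[0,0,0],0],[[0,0,0],[0,0,0],0],[[0,0,0],[0,0,0],0]])

```text
clock: 4.58
eef_pos: [595.2, -4.6, 62.6]
tool_rot: [3.141, 0.0, 2.762]
force: [-1.8, 2.1, 4.9]
width: 17.0
gripper_force: 58.9
```

move_arm(plan=[[[-0.93,-2.32,0],[0,0,0],0],[[-0.93,-2.32,0],[0,0,0],0],[[-0.93,-2.32,0],[0,0,0],0],[[-0.93,-2.32,0],[0,0,0],0]])

```text
clock: 5.08
eef_pos: [591.5, -14.0, 62.5]
tool_rot: [3.141, 0.0, 2.762]
force: [-0.8, 2.0, 4.7]
width: 16.9
gripper_force: 59.2
```

move_arm(plan=[[[-0.93,-2.32,0],[0,0,0],0],[[-0.93,-2.32,0],[0,0,0],0],[[-0.93,-2.32,0],[0,0,0],0],[[-0.93,-2.32,0],[0,0,0],0]])

```text
clock: 5.58
eef_pos: [587.8, -23.3, 62.5]
tool_rot: [3.141, 0.0, 2.762]
force: [0.4, 1.1, 4.4]
width: 17.5
gripper_force: 59.2
```

move_arm(plan=[[[-0.93,-2.32,0],[0,0,0],0],[[-0.93,-2.32,0],[0,0,0],0],[[-0.93,-2.32,0],[0,0,0],0]])

```text
clock: 5.95
eef_pos: [585.0, -30.3, 62.5]
tool_rot: [3.141, 0.001, 2.762]
force: [-1.4, 0.9, 5.4]
width: 17.4
gripper_force: 59.2
```

move_arm(plan=[[[-0.93,-2.32,0],[0,0,0],0],[[-0.93,-2.32,0],[0,0,0],0],[[-0.93,-2.32,0],[0,0,0],0]])

```text
clock: 6.32
eef_pos: [582.3, -37.2, 62.5]
tool_rot: [3.141, 0.001, 2.762]
force: [-0.3, 1.0, 5.0]
width: 17.1
gripper_force: 59.2
```

move_arm(plan=[[[-0.93,-2.32,0],[0,0,0],0],[[-0.93,-2.32,0],[0,0,0],0],[[-0.93,-2.32,0],[0,0,0],0]])

```text
clock: 6.7
eef_pos: [579.5, -44.2, 62.5]
tool_rot: [3.141, 0.001, 2.762]
force: [-0.4, 0.9, 5.1]
width: 17.0
gripper_force: 59.2
```

move_arm(plan=[[[-0.93,-2.32,0],[0,0,0],0],[[-0.93,-2.32,0],[0,0,0],0],[[-0.93,-2.32,0],[0,0,0],0]])

```text
clock: 7.08
eef_pos: [576.7, -51.2, 62.5]
tool_rot: [3.141, 0.001, 2.762]
force: [-0.3, 0.5, 4.4]
width: 17.6
gripper_force: 59.2
```

move_arm(plan=[[[-0.93,-2.32,0],[0,0,0],0],[[-0.93,-2.32,0],[0,0,0],0],[[-0.93,-2.32,0],[0,0,0],0]])

```text
clock: 7.45
eef_pos: [574.0, -58.2, 62.5]
tool_rot: [3.141, 0.001, 2.762]
force: [-0.1, 1.6, 5.5]
width: 16.8
gripper_force: 59.2
```

move_arm(plan=[[[-0.93,-2.32,0],[0,0,0],0],[[-0.93,-2.32,0],[0,0,0],0],[[-0.93,-2.32,0],[0,0,0],0]])

```text
clock: 7.82
eef_pos: [571.5, -64.5, 62.5]
tool_rot: [3.14, 0.001, 2.762]
force: [1.1, 5.1, 4.4]
width: 17.0
gripper_force: 59.2
```

move_arm(plan=[[[-0.74,-1.86,0],[0,0,0],0],[[-0.37,-0.93,0],[0,0,0],0]])

```text
clock: 8.07
eef_pos: [571.5, -64.6, 62.6]
tool_rot: [3.137, 0.002, 2.764]
force: [3.5, 8.0, 2.9]
width: 17.0
gripper_force: 59.0
```

move_arm(plan=[[[-0.37,-0.93,0],[0,0,0],0],[[-0.37,-0.93,0],[0,0,0],0]])

```text
clock: 8.32
eef_pos: [571.4, -64.7, 62.6]
tool_rot: [3.135, 0.002, 2.765]
force: [4.7, 12.1, 1.9]
width: 17.4
gripper_force: 59.0
```

The carriage is hard against the plain-end stop: 13 N, the TCP stuck at (571.4, -64.7), and no catch on the way. I'll press slightly more to be sure, then reverse: quickly over the part already surveyed, finely after that.

move_arm(plan=[[[-0.37,-0.93,0],[0,0,0],0],[[0,0,0],[0,0,0],0]])

```text
clock: 8.57
eef_pos: [571.4, -64.6, 62.6]
tool_rot: [3.134, 0.002, 2.766]
force: [5.2, 12.9, 2.5]
width: 17.1
gripper_force: 59.0
```

move_arm(plan=[[[2.21,5.58,0],[0,0,0],0],[[2.21,5.58,0],[0,0,0],0],[[2.21,5.58,0],[0,0,0],0],[[2.21,5.58,0],[0,0,0],0],[[2.21,5.58,0],[0,0,0],0],[[2.21,5.58,0],[0,0,0],0],[[2.21,5.58,0],[0,0,0],0],[[2.21,5.58,0],[0,0,0],0],[[2.21,5.58,0],[0,0,0],0],[[1.47,3.72,0],[0,0,0],0]])

```text
clock: 9.82
eef_pos: [589.9, -18.1, 62.5]
tool_rot: [-3.14, 0.0, 2.761]
force: [-1.6, -0.1, 6.3]
width: 17.0
gripper_force: 59.8
```

move_arm(plan=[[[0.74,1.86,0],[0,0,0],0],[[0.74,1.86,0],[0,0,0],0]])

```text
clock: 10.07
eef_pos: [591.2, -14.5, 62.5]
tool_rot: [-3.14, 0.0, 2.761]
force: [-0.9, -1.1, 5.7]
width: 16.8
gripper_force: 59.7
```

move_arm(plan=[[[0.74,1.86,0],[0,0,0],0],[[0.74,1.86,0],[0,0,0],0]])

```text
clock: 10.32
eef_pos: [592.7, -10.9, 62.5]
tool_rot: [-3.14, 0.0, 2.761]
force: [-0.7, -1.3, 6.9]
width: 17.0
gripper_force: 59.7
```

move_arm(plan=[[[0.74,1.86,0],[0,0,0],0],[[0.74,1.86,0],[0,0,0],0]])

```text
clock: 10.58
eef_pos: [594.2, -7.1, 62.5]
tool_rot: [-3.14, 0.0, 2.761]
force: [-1.1, 0.6, 6.5]
width: 17.4
gripper_force: 59.7
```

move_arm(plan=[[[0.74,1.86,0],[0,0,0],0],[[0.74,1.86,0],[0,0,0],0]])

```text
clock: 10.82
eef_pos: [595.7, -3.4, 62.5]
tool_rot: [-3.14, 0.0, 2.761]
force: [-1.2, -0.6, 6.1]
width: 16.9
gripper_force: 59.7
```

move_arm(plan=[[[0.74,1.86,0],[0,0,0],0],[[0.74,1.86,0],[0,0,0],0]])

```text
clock: 11.08
eef_pos: [597.1, 0.3, 62.5]
tool_rot: [-3.14, 0.0, 2.761]
force: [-1.5, -1.5, 5.8]
width: 17.0
gripper_force: 59.7
```

move_arm(plan=[[[0.74,1.86,0],[0,0,0],0],[[0.74,1.86,0],[0,0,0],0]])

```text
clock: 11.32
eef_pos: [598.6, 4.0, 62.5]
tool_rot: [-3.14, 0.0, 2.761]
force: [-0.8, 0.2, 6.3]
width: 17.0
gripper_force: 59.8
```

move_arm(plan=[[[0.74,1.86,0],[0,0,0],0],[[0.74,1.86,0],[0,0,0],0]])

```text
clock: 11.58
eef_pos: [600.1, 7.8, 62.6]
tool_rot: [-3.14, 0.0, 2.761]
force: [-1.8, 0.1, 6.2]
width: 17.3
gripper_force: 59.8
```

move_arm(plan=[[[0.74,1.86,0],[0,0,0],0],[[0.74,1.86,0],[0,0,0],0]])

```text
clock: 11.82
eef_pos: [601.6, 11.5, 62.6]
tool_rot: [-3.14, 0.0, 2.761]
force: [-1.3, -0.5, 6.6]
width: 16.7
gripper_force: 59.8
```

move_arm(plan=[[[0.74,1.86,0],[0,0,0],0],[[0.74,1.86,0],[0,0,0],0]])

```text
clock: 12.08
eef_pos: [603.0, 15.2, 62.5]
tool_rot: [-3.14, 0.0, 2.761]
force: [-1.4, -0.8, 6.5]
width: 17.2
gripper_force: 59.8
```

move_arm(plan=[[[0.74,1.86,0],[0,0,0],0],[[0.74,1.86,0],[0,0,0],0]])

```text
clock: 12.32
eef_pos: [604.5, 19.0, 62.5]
tool_rot: [-3.14, 0.0, 2.761]
force: [-0.9, -0.4, 6.1]
width: 17.1
gripper_force: 59.8
```

move_arm(plan=[[[0.74,1.86,0],[0,0,0],0],[[0.74,1.86,0],[0,0,0],0]])

```text
clock: 12.58
eef_pos: [606.0, 22.7, 62.6]
tool_rot: [-3.14, 0.0, 2.761]
force: [-1.4, -0.7, 5.8]
width: 17.2
gripper_force: 59.8
```

move_arm(plan=[[[0.74,1.86,0],[0,0,0],0],[[0.74,1.86,0],[0,0,0],0]])

```text
clock: 12.82
eef_pos: [607.5, 26.4, 62.6]
tool_rot: [-3.14, 0.0, 2.761]
force: [-1.3, -0.7, 7.1]
width: 17.6
gripper_force: 59.8
```

move_arm(plan=[[[0.74,1.86,0],[0,0,0],0],[[0.74,1.86,0],[0,0,0],0]])

```text
clock: 13.08
eef_pos: [608.9, 30.1, 62.6]
tool_rot: [-3.14, 0.0, 2.761]
force: [-1.9, -0.9, 6.2]
width: 16.9
gripper_force: 59.8
```

move_arm(plan=[[[0.74,1.86,0],[0,0,0],0],[[0.74,1.86,0],[0,0,0],0]])

```text
clock: 13.32
eef_pos: [610.4, 33.9, 62.6]
tool_rot: [-3.14, 0.0, 2.761]
force: [-1.5, -0.6, 6.8]
width: 17.1
gripper_force: 59.8
```

move_arm(plan=[[[0.74,1.86,0],[0,0,0],0],[[0.74,1.86,0],[0,0,0],0]])

```text
clock: 13.58
eef_pos: [610.7, 34.6, 62.6]
tool_rot: [-3.136, -0.001, 2.759]
force: [-5.5, -8.4, 11.1]
width: 17.2
gripper_force: 60.3
```

move_arm(plan=[[[0.74,1.86,0],[0,0,0],0],[[0.74,1.86,0],[0,0,0],0]])

```text
clock: 13.82
eef_pos: [610.9, 35.2, 62.6]
tool_rot: [-3.132, -0.002, 2.758]
force: [-7.2, -13.4, 13.1]
width: 16.7
gripper_force: 60.7
```

move_arm(plan=[[[0.74,1.86,0],[0,0,0],0],[[0.74,1.86,0],[0,0,0],0]])

```text
clock: 14.08
eef_pos: [611.0, 35.5, 62.5]
tool_rot: [-3.128, -0.003, 2.756]
force: [-11.1, -19.1, 15.3]
width: 17.3
gripper_force: 61.4
```

move_arm(plan=[[[0.74,1.86,0],[0,0,0],0],[[0.74,1.86,0],[0,0,0],0]])

```text
clock: 14.32
eef_pos: [611.1, 35.7, 62.5]
tool_rot: [-3.123, -0.004, 2.754]
force: [-14.0, -24.7, 17.3]
width: 17.0
gripper_force: 62.9
```

move_arm(plan=[[[0.74,1.86,0],[0,0,0],0],[[0.74,1.86,0],[0,0,0],0]])

```text
clock: 14.58
eef_pos: [616.0, 48.1, 62.6]
tool_rot: [-3.134, -0.002, 2.759]
force: [-5.8, -8.8, 10.8]
width: 16.9
gripper_force: 60.6
```

move_arm(plan=[[[0.74,1.86,0],[0,0,0],0],[[0.74,1.86,0],[0,0,0],0]])

```text
clock: 14.82
eef_pos: [616.2, 48.5, 62.6]
tool_rot: [-3.13, -0.003, 2.757]
force: [-10.2, -15.3, 13.9]
width: 17.1
gripper_force: 61.2
```

move_arm(plan=[[[0.74,1.86,0],[0,0,0],0],[[0.74,1.86,0],[0,0,0],0]])

```text
clock: 15.08
eef_pos: [616.3, 48.8, 62.5]
tool_rot: [-3.125, -0.004, 2.755]
force: [-13.2, -19.8, 17.3]
width: 17.0
gripper_force: 62.1
```

Resistance rose at y≈35, then the carriage jumped and clicked in at about (616.1, 48.3), which is s≈0.121. I'll carry on to the knob end.

move_arm(plan=[[[0.74,1.86,0],[0,0,0],0],[[0.74,1.86,0],[0,0,0],0]])

```text
clock: 15.32
eef_pos: [621.1, 60.8, 62.6]
tool_rot: [-3.137, -0.001, 2.758]
force: [-1.7, 1.1, 6.2]
width: 17.1
gripper_force: 60.0
```

move_arm(plan=[[[0.74,1.86,0],[0,0,0],0],[[0.74,1.86,0],[0,0,0],0]])

```text
clock: 15.58
eef_pos: [623.7, 67.3, 62.6]
tool_rot: [-3.14, -0.0, 2.761]
force: [-1.1, 0.0, 6.6]
width: 17.3
gripper_force: 60.1
```

move_arm(plan=[[[0.74,1.86,0],[0,0,0],0],[[0.74,1.86,0],[0,0,0],0]])

```text
clock: 15.82
eef_pos: [625.2, 71.1, 62.6]
tool_rot: [-3.14, -0.0, 2.761]
force: [-2.6, 0.2, 6.9]
width: 17.2
gripper_force: 60.1
```

move_arm(plan=[[[0.74,1.86,0],[0,0,0],0],[[0.74,1.86,0],[0,0,0],0]])

```text
clock: 16.08
eef_pos: [626.7, 74.8, 62.6]
tool_rot: [-3.14, -0.0, 2.761]
force: [-1.4, -1.2, 6.3]
width: 16.6
gripper_force: 60.1
```

move_arm(plan=[[[0.74,1.86,0],[0,0,0],0],[[0.74,1.86,0],[0,0,0],0]])

```text
clock: 16.32
eef_pos: [626.7, 75.1, 62.6]
tool_rot: [-3.135, -0.001, 2.76]
force: [-6.4, -8.8, 11.0]
width: 17.1
gripper_force: 60.6
```

move_arm(plan=[[[0.74,1.86,0],[0,0,0],0],[[0.74,1.86,0],[0,0,0],0]])

```text
clock: 16.58
eef_pos: [626.7, 75.2, 62.5]
tool_rot: [-3.13, -0.003, 2.758]
force: [-9.9, -15.1, 13.7]
width: 17.3
gripper_force: 61.1
```

move_arm(plan=[[[0.37,0.93,0],[0,0,0],0],[[0,0,0],[0,0,0],0]])

```text
clock: 16.82
eef_pos: [626.8, 75.2, 62.6]
tool_rot: [-3.129, -0.003, 2.757]
force: [-9.6, -13.5, 14.1]
width: 16.8
gripper_force: 61.2
```

The knob-end stop is reached, and the measured total travel is 150.2 mm. Now back towards the catch.

move_arm(plan=[[[-1.84,-4.65,0],[0,0,0],0],[[-1.84,-4.65,0],[0,0,0],0],[[-1.47,-3.72,0],[0,0,0],0],[[-1.1,-2.79,0],[0,0,0],0]])

```text
clock: 17.32
eef_pos: [624.1, 68.4, 62.6]
tool_rot: [3.142, 0.0, 2.761]
force: [-0.2, 1.9, 4.9]
width: 16.8
gripper_force: 59.9
```

move_arm(plan=[[[-0.74,-1.86,0],[0,0,0],0],[[-0.74,-1.86,0],[0,0,0],0]])

```text
clock: 17.58
eef_pos: [622.7, 64.8, 62.5]
tool_rot: [3.142, 0.0, 2.762]
force: [-0.9, 1.4, 5.3]
width: 17.2
gripper_force: 60.0
```

move_arm(plan=[[[-0.74,-1.86,0],[0,0,0],0],[[-0.74,-1.86,0],[0,0,0],0]])

```text
clock: 17.82
eef_pos: [621.2, 61.1, 62.6]
tool_rot: [3.142, 0.0, 2.762]
force: [-0.7, 1.8, 5.8]
width: 17.0
gripper_force: 60.0
```

move_arm(plan=[[[-0.74,-1.86,0],[0,0,0],0],[[-0.74,-1.86,0],[0,0,0],0]])

```text
clock: 18.08
eef_pos: [620.0, 57.9, 62.6]
tool_rot: [3.141, 0.001, 2.762]
force: [0.6, 5.8, 3.6]
width: 17.1
gripper_force: 59.8
```

move_arm(plan=[[[-0.74,-1.86,0],[0,0,0],0],[[-0.74,-1.86,0],[0,0,0],0]])

```text
clock: 18.32
eef_pos: [619.8, 57.4, 62.6]
tool_rot: [3.137, 0.002, 2.763]
force: [4.1, 9.3, 1.8]
width: 17.1
gripper_force: 59.6
```

move_arm(plan=[[[-0.74,-1.86,0],[0,0,0],0],[[-0.74,-1.86,0],[0,0,0],0]])

```text
clock: 18.58
eef_pos: [619.6, 57.0, 62.6]
tool_rot: [3.132, 0.003, 2.765]
force: [7.0, 15.6, -0.7]
width: 17.3
gripper_force: 59.3
```

move_arm(plan=[[[-0.37,-0.93,0],[0,0,0],0],[[-0.37,-0.93,0],[0,0,0],0]])

```text
clock: 18.82
eef_pos: [619.6, 56.9, 62.6]
tool_rot: [3.13, 0.003, 2.766]
force: [8.0, 17.4, -1.7]
width: 17.0
gripper_force: 59.3
```

move_arm(plan=[[[-0.37,-0.93,0],[0,0,0],0],[[-0.37,-0.93,0],[0,0,0],0]])

```text
clock: 19.08
eef_pos: [619.5, 56.7, 62.6]
tool_rot: [3.128, 0.004, 2.767]
force: [9.4, 21.5, -3.6]
width: 16.6
gripper_force: 59.2
```

move_arm(plan=[[[-0.37,-0.93,0],[0,0,0],0],[[-0.37,-0.93,0],[0,0,0],0]])

```text
clock: 19.32
eef_pos: [619.4, 56.5, 62.7]
tool_rot: [3.126, 0.005, 2.768]
force: [10.7, 21.2, -4.3]
width: 17.1
gripper_force: 59.3
```

move_arm(plan=[[[-0.37,-0.93,0],[0,0,0],0],[[-0.37,-0.93,0],[0,0,0],0]])

```text
clock: 19.58
eef_pos: [614.7, 44.5, 62.6]
tool_rot: [3.139, 0.001, 2.763]
force: [1.4, 7.4, 4.3]
width: 16.7
gripper_force: 60.6
```

move_arm(plan=[[[0,0,0],[0,0,0],0]])

```text
clock: 19.7
eef_pos: [614.6, 44.5, 62.6]
tool_rot: [3.139, 0.001, 2.763]
force: [2.6, 5.2, 3.8]
width: 16.9
gripper_force: 60.6
```

Held at y=44.5 from this side and 48.1 from the other, so the centre is at about y=46.3. I'll relax the command to there.

move_arm(plan=[[[0.74,1.86,0],[0,0,0],0],[[0.74,1.86,0],[0,0,0],0],[[0,0,0],[0,0,0],0]])

```text
clock: 20.08
eef_pos: [614.9, 45.3, 62.5]
tool_rot: [-3.14, 0.0, 2.761]
force: [-1.0, 0.7, 6.7]
width: 16.8
gripper_force: 61.0
```

move_arm(plan=[[[0.37,0.93,0],[0,0,0],0],[[0,0,0],[0,0,0],0]])

```text
clock: 20.32
eef_pos: [615.1, 45.7, 62.6]
tool_rot: [-3.14, -0.0, 2.761]
force: [-1.6, -0.5, 6.5]
width: 17.5
gripper_force: 61.0
```

move_arm(plan=[[[0.2,0.5,0],[0,0,0],0],[[0,0,0],[0,0,0],0.7],[[0,0,0],[0,0,0],0.7],[[0,0,0],[0,0,0],0.7],[[0,0,0],[0,0,0],0.7],[[0,0,0],[0,0,0],0.7]])

```text
clock: 21.08
eef_pos: [615.7, 47.9, 62.3]
tool_rot: [-3.142, -0.0, 2.762]
force: [0.3, -0.4, 0.2]
width: 59.6
gripper_force: 0.0
```

move_arm(plan=[[[0,0,20],[0,0,0],0.7],[[0,0,40],[0,0,0],0.7],[[0,0,40],[0,0,0],0],[[-22,8,10],[0,0,0],0],[[-30,11,0],[0,0,0],0],[[-14,5,0],[0,0,0],0],[[0,0,0],[0,0,0],0],[[0,0,0],[0,0,0],0],[[0,0,0],[0,0,0],0]])

```text
clock: 22.2
eef_pos: [550.7, 71.3, 172.1]
tool_rot: [-3.141, 0.001, 2.761]
force: [0.1, -0.6, -1.0]
width: 0.1
gripper_force: 0.0
```

```bash
python3 - <<'E'
from h import *
import cv2
s=status.read_state();print(s["eef_pos"],s["width"])
im=cams.get_image("side");cv2.imwrite("pics/side2.png",im)
cv2.imwrite("pics/crop2.png",cv2.resize(im[100:250,150:310],None,fx=4,fy=4,interpolation=cv2.INTER_CUBIC)[:600])
for X in[(549.3,72.3,93),(613.3,46.7,92),s["eef_pos"]]:p=proj("side",X);print(p,(p-[150,100])*4)
E
```

```text
[550.68249386  71.33461871 172.10033325] 0.06769857891340318
[207.30454035 174.74816266] [229.2181614  298.99265064]
[238.3648393  170.23091212] [353.4593572  280.92364848]
[205.23874708 146.24372249] [220.95498833 184.97488997]
```

View pics/crop2.png

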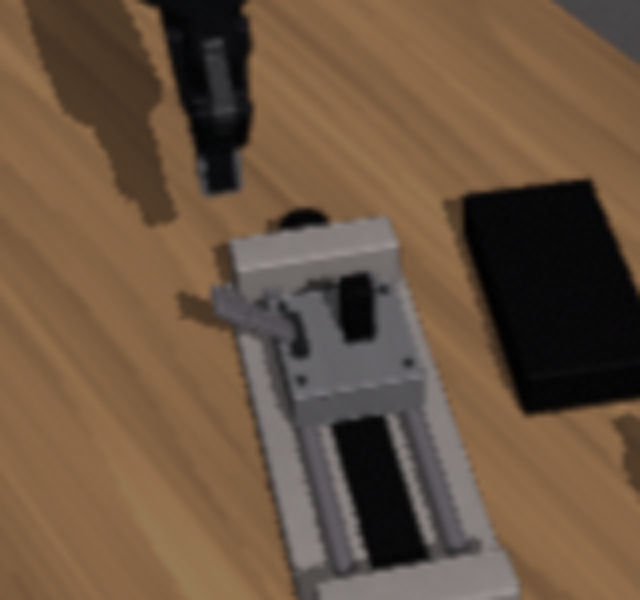

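The carriage sits at the catch. The pad is at crop (229,303), as predicted, and the fingertip at (220,188) is right above it. Descending, then pressing along the lever's arc.

move_arm(plan=[[[-1.4,1,-25],[0,0,0],0],[[0,0,-28],[0,0,0],0],[[0,0,-15],[0,0,0],0],[[0,0,0],[0,0,0],0],[[-1.5,0.6,-5],[0,0,0],0],[[-1.5,0.6,-5],[0,0,0],0],[[0,0,0],[0,0,0],0]])

```text
clock: 23.12
eef_pos: [545.1, 74.4, 94.4]
tool_rot: [3.141, -0.0, 2.762]
force: [-0.3, 1.0, -0.7]
width: -0.2
gripper_force: 0.0
```

move_arm(plan=[[[-1.5,0.6,-5],[0,0,0],0],[[0,0,0],[0,0,0],0]])

```text
clock: 23.38
eef_pos: [543.9, 74.7, 89.1]
tool_rot: [3.142, 0.0, 2.762]
force: [0.1, -0.5, 0.3]
width: -0.1
gripper_force: 0.0
```

move_arm(plan=[[[-1.5,0.6,-5],[0,0,0],0],[[0,0,0],[0,0,0],0]])

```text
clock: 23.62
eef_pos: [542.3, 75.1, 83.9]
tool_rot: [-3.141, -0.0, 2.762]
force: [0.4, -0.6, -0.2]
width: 0.0
gripper_force: 0.0
```

move_arm(plan=[[[-1.5,0.6,-5],[0,0,0],0],[[-1.5,0.6,-5],[0,0,0],0],[[0,0,0],[0,0,0],0]])

```text
clock: 24.0
eef_pos: [538.8, 76.5, 73.8]
tool_rot: [-3.141, -0.001, 2.762]
force: [0.5, 0.2, -0.5]
width: -0.4
gripper_force: 0.0
```

move_arm(plan=[[[-1.5,0.6,-5],[0,0,0],0],[[0,0,0],[0,0,0],0]])

```text
clock: 24.25
eef_pos: [537.4, 77.1, 68.9]
tool_rot: [-3.141, -0.001, 2.762]
force: [-0.2, -0.7, -1.6]
width: -0.1
gripper_force: 0.0
```

move_arm(plan=[[[-0.5,0.2,-4],[0,0,0],0],[[0,0,0],[0,0,0],0]])

```text
clock: 24.5
eef_pos: [537.1, 77.3, 65.0]
tool_rot: [-3.141, -0.0, 2.762]
force: [0.5, -1.1, -0.1]
width: -0.0
gripper_force: 0.0
```

move_arm(plan=[[[0,0,-3],[0,0,0],0],[[0,0,0],[0,0,0],0]])

```text
clock: 24.75
eef_pos: [537.4, 77.4, 63.1]
tool_rot: [3.141, -0.0, 2.762]
force: [-2.6, 1.1, 8.4]
width: 0.2
gripper_force: 4.3
```

move_arm(plan=[[[0,0,-2],[0,0,0],0],[[0,0,0],[0,0,0],0]])

```text
clock: 25.0
eef_pos: [537.5, 77.9, 62.3]
tool_rot: [3.14, 0.0, 2.762]
force: [-5.7, 0.6, 20.3]
width: -0.4
gripper_force: 10.1
```

```bash
python3 - <<'E'
from h import *
import cv2
im=cams.get_image("side")
cv2.imwrite("pics/crop3.png",cv2.resize(im[100:250,150:310],None,fx=4,fy=4,interpolation=cv2.INTER_CUBIC)[:600])
E
```

```text
(no output)
```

View pics/crop3.png

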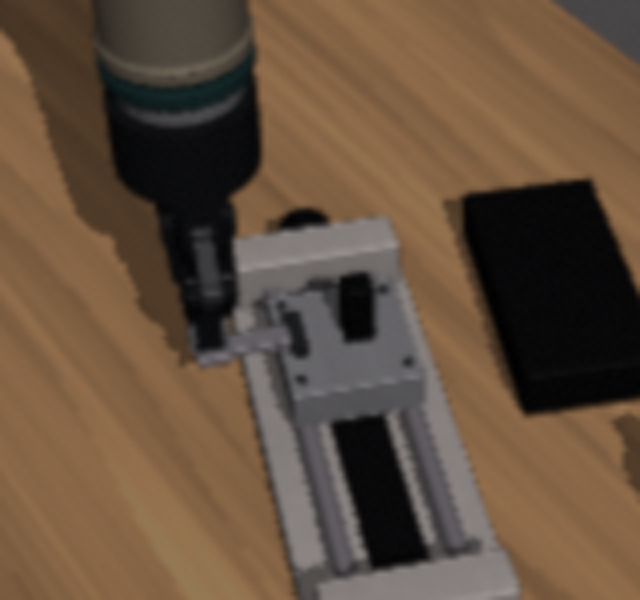

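The lever is level at crop (205-290, 345), hard stopped at z≈63, matching the stated 63.5. Lifting off and checking.

move_arm(plan=[[[0,0,5],[0,0,0],0],[[0,0,20],[0,0,0],0],[[0,0,40],[0,0,0],0],[[-20,8,40],[0,0,0],0],[[-20,8,20],[0,0,0],0],[[0,0,0],[0,0,0],0],[[0,0,0],[0,0,0],0]])

```text
clock: 25.92
eef_pos: [497.8, 93.0, 184.8]
tool_rot: [-3.141, 0.0, 2.762]
force: [1.1, -0.3, 0.6]
width: 0.3
gripper_force: 0.0
```

```bash
python3 - <<'E'
from h import *
import cv2
im=cams.get_image("side")
cv2.imwrite("pics/crop4.png",cv2.resize(im[120:330,150:350],None,fx=2.8,fy=2.8,interpolation=cv2.INTER_CUBIC))
E
```

```text
(no output)
```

View pics/crop4.png

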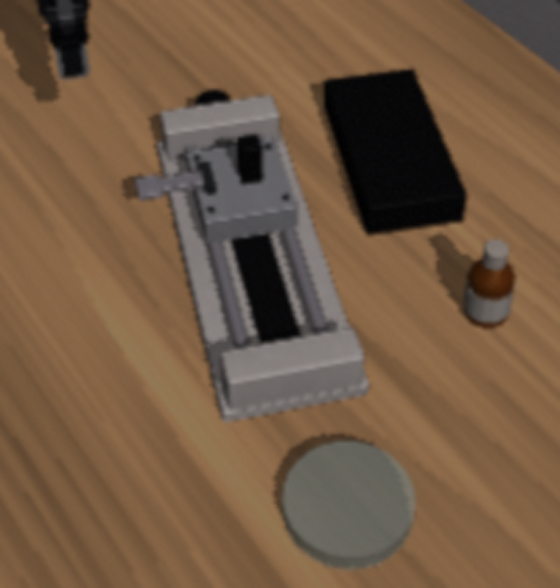

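The lever stays level, with its pad at crop (150,187). The carriage is at the catch, the box, bottle and dish haven't moved, and the arm is clear.

```bash
python3 -c "
from cell import ctrl;print(ctrl.finish_job())"
```

```text
the job is handed in; nothing more can be done
None
```

The stage is locked for transport: I slid the carriage to the plain end and then the knob end, brought it back to the catch at about 0.119 m, pressed the lever fully down and let go, and handed the job in at about 26 s, with the slide box, bottle and dish where they were.

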